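Put the chess pieces back in their caddy

ROBOT

A 6-joint arm with a two-finger parallel gripper is mounted at the origin on the work surface. World frame = base frame: x ahead of the robot, y to its left, z up, the work surface at z = 0. Lengths are in m, angles in rad, forces in N, time in s.
With the tool pointing down it reaches from about 0.3 to 0.775 m from the base axis. Payload 14.6 kg.
Tool frame: the origin (TCP) lies at the very end of the fingers, on their centre line; the grasp point (between the pads) lies 19 mm behind it; z points along the fingers, y is the line along which they close (so a half turn about z gives the same grasp; the last joint's range is limited). The gripper opens to 85 mm and grips with 20 to 120 N. Pads are 22 mm wide; open, the fingers measure 114 mm over their backs; the gripper's body (76 mm by 85 mm) begins 54 mm behind the grasp point. The pads swing forward as they close: fully open they stand 13 mm farther back than shut.
Start: joints at [-1.343, 0.3, 1.521, -0, 1.321, -0.067], TCP at [0.16, -0.526, 0.231] pointing down, gripper open.
Joint ranges: [-3.03, 3.03], [-0.79, 2.21], [0.23, 2.52], [-1.04, 4.18], [0, 3.07], [-2.55, 2.55]. Speed limits (rad/s): [2.22, 2.22, 2.57, 3.14, 3.14, 3.14].

INTERFACE

Orientations are given as a unit quaternion [x, y, z, w].
In Python, from station import arm gives the robot as it stands. The module is installed in compiled form; this text tells all that it offers.
- The arm moves only by the tool carry_out, never from a script. Its argument "increments" is one flat list of numbers, 7 for each row, row after row: the turn, a rotation vector about the world's x, y, z in rad, then the shift along the world's x, y, z in cm, then the opening, from 0 (shut) to 1 (fully open). In form: [ax, ay, az, tx, ty, tz, claw, ax, ay, az, tx, ty, tz, claw, ...]. A call has 1 to 12 rows; each row is the pose to reach, as a shift and turn from the pose commanded when the call began; what a row does not reach only later rows make up. A row lasts 1/8 s, in which the tool goes at most 62.5 mm and 10.7 degrees, less where a joint would pass 70% of its speed; a pose out of reach is approached as far as the arm can. A call with a gripper value outside its range is refused whole. The fingers move at their own pace and stop on an object; the grip force is fixed at half the most. Time passes only in rows, so rows that repeat a pose let the fingers close. It gives the time, the measured TCP pose, the force, the opening and the grip force at its end, in the units of the state.
- arm.get_state(): the state, without advancing time (a new reading comes with each control period).
- arm.read_camera(name): name is "side" or "top"; returns a dict with "img" (420x560x3 uint8, red, green, blue), "camera_matrix" (3x3 intrinsics, pixels), "k1" (the pictures are not rectified: a ray, as slopes to the right and down, at radius r is drawn at 1 + k1 r^2 times it, then the intrinsics apply), "R" (3x3) and "t" (3): a world point X has camera coordinates R X + t. Camera axes: x right, y down, z forward; pixel columns grow to the right and rows downward; lengths in m; the calibration is good to about 2 mm. A picture is of the moment at which its call begins. There is no depth.
- arm.hand_in(): hands the job in; it is judged then, once.
The state is a dict: "time": time; "q": joint angles; "qvel": joint speeds; "joint_efforts": joint torques, N m; "tcp_pos": TCP position; "eef_rot": TCP orientation; "wrist_force": force on the tool from outside, world axes, zero at the start; "torque": the same for the moment, N m; "gripper_width": opening from 0.0 (shut) to 1.0 (fully open); "gripper_force": force on a finger pad.
Only numpy, scipy, OpenCV 4.12 (cv2) and the standard library are available. Lean on these libraries where they do the work, as an engineer would, in place of code of your own. Each camera call takes 0.05 s, during which the arm holds its last target. There are 200 camera calls.

TASK

Pack up the four full-size chess pieces: lift each over the lip of the wooden caddy and stand it upright on the middle of the dark mark in its own bay - king on the cross, bishop on the single bar, rook on the square outline, pawn on the dot. The small king and small rook belong to a travel set: leave them standing where they are.

Things in the scene. Friction and masses are not known exactly. Their poses are not given: they have to be found in the camera images.
- king_mid (a point): All pieces are plain light wood and stand upright on the table (z axis up); the point is on the upright axis, half-way up. Full-size king: 110 mm tall, round foot 44 mm across, the tallest piece, with a cross on top (17 mm wide, 6 mm thick). Straight round shaft 22 mm across from 24 to 68 mm above the foot; above it a collar and head 32 mm across. About 90 g.
- bishop_mid (a point): Full-size bishop: 90 mm tall, round foot 39 mm across, pointed head with a small ball on top and a dark slit. Straight round shaft 19 mm across from 22 to 57 mm above the foot; above it a collar 28 mm across. About 60 g. The point is on the upright axis, half-way up.
- rook_mid (a point): Full-size rook (castle tower): 68 mm tall, round foot 40 mm across, flat top with four battlements. Straight round shaft 24 mm across from 20 to 48 mm above the foot; above it a head 34 mm across. About 60 g. The point is on the upright axis, half-way up.
- pawn_mid (a point): Full-size pawn: 60 mm tall, round foot 34 mm across, plain ball head 23 mm across. Straight round shaft 17 mm across from 20 to about 40 mm above the foot. About 40 g. The point is on the upright axis, half-way up.
- small_king_mid (a point): King of the small travel set, does not belong in the caddy: shaped like the full-size king, with a cross on top, but only 66 mm tall, foot 26 mm across. The point is on the upright axis, half-way up.
- small_rook_mid (a point): Rook of the small travel set, does not belong in the caddy: shaped like the full-size rook but only 41 mm tall, foot 24 mm across. The point is on the upright axis, half-way up.
- king_bay: The king's bay, its floor inlaid with a dark cross (two bars 56 mm long) at its centre. One 84 mm square bay of the fixed 2 x 2 wooden caddy; which of the four changes. Origin: bay centre at table level; x, y parallel to its walls, z up. Floor 4 mm above the table; lip and dividers 6 mm thick, tops 18 mm above the table (caddy 186 mm square, turned up to 30 degrees).
- bishop_bay: The bishop's bay, its floor inlaid with one single straight dark bar (60 x 12 mm) at its centre. One 84 mm square bay of the fixed 2 x 2 wooden caddy; which of the four changes. Origin: bay centre at table level; x, y parallel to its walls, z up. Floor 4 mm above the table; lip and dividers 6 mm thick, tops 18 mm above the table (caddy 186 mm square, turned up to 30 degrees).
- rook_bay: The rook's bay, its floor inlaid with a dark square outline (52 mm) about its centre. One 84 mm square bay of the fixed 2 x 2 wooden caddy; which of the four changes. Origin: bay centre at table level; x, y parallel to its walls, z up. Floor 4 mm above the table; lip and dividers 6 mm thick, tops 18 mm above the table (caddy 186 mm square, turned up to 30 degrees).
- pawn_bay: The pawn's bay, its floor inlaid with a dark round dot (26 mm) at its centre. One 84 mm square bay of the fixed 2 x 2 wooden caddy; which of the four changes. Origin: bay centre at table level; x, y parallel to its walls, z up. Floor 4 mm above the table; lip and dividers 6 mm thick, tops 18 mm above the table (caddy 186 mm square, turned up to 30 degrees).

How it is judged:
At the end, for the whole second after the job is handed in: King, bishop, rook and pawn each stand upright (within 0.12 rad) and still on the floor of their own bay (height within 5 mm), their axis within 15 mm of the bay's centre; the small king and small rook still stand within 15 mm of where they started (horizontal distance between king_mid and king_bay below 0.015 m and z of king_mid in the frame of king_bay between 0.054 and 0.064 m and angle between each of king_mid, bishop_mid, rook_mid, pawn_mid, small_king_mid, small_rook_mid's own z axis and vertical below 0.12 rad and linear speed of each of king, bishop, rook, pawn below 0.02 m/s and horizontal distance between bishop_mid and bishop_bay below 0.015 m and z of bishop_mid in the frame of bishop_bay between 0.044 and 0.054 m and horizontal distance between rook_mid and rook_bay below 0.015 m and z of rook_mid in the frame of rook_bay between 0.033 and 0.043 m and horizontal distance between pawn_mid and pawn_bay below 0.015 m and z of pawn_mid in the frame of pawn_bay between 0.029 and 0.039 m and distance of each of small_king_mid, small_rook_mid from where it was at the start of the episode below 0.015 m); the robot touches nothing.
It fails at once if the small king of the travel set was moved or knocked over (distance of small_king_mid from where it was at the start of the episode above 0.02 m or angle between small_king_mid's own z axis and vertical above 0.3 rad).
It fails at once if the small rook of the travel set was moved or knocked over (distance of small_rook_mid from where it was at the start of the episode above 0.02 m or angle between small_rook_mid's own z axis and vertical above 0.3 rad).
It also fails if it takes over 112 s, if anything falls off the work surface, if the arm or the gripper's body presses on something with over 40 N, if the wrist force passes 120 N, or if a joint passes its speed limit or range.

## Working session

There is one attempt and no reset: what is moved stays moved. The work goes in short steps, Python scripts to look and compute and a tool call to move; the robot and the scene stay as the last step left them, time stands still between calls to the robot, and variables do not carry over. Pictures are saved under pics/ and viewed, at most 14 in all, crops included, and the job is handed in when it is done.

Besides the shell and the picture viewer there is one more tool, called after "Emit:" as a command line: name --argument value ..., lists and objects as JSON in quotes. carry_out: Moves the arm, as the interface text tells. Its arguments: {"type":"object","properties":{"increments":{"type":"array"}},"required":["increments"]}

```bash
mkdir -p pics; cat > h.py <<'E'
import numpy as np, cv2
from station import arm
def cam(n):
    return arm.read_camera(n)
def ray(c,u,v):
    K=c["camera_matrix"]; k=float(c["k1"])
    d=cv2.undistortPoints(np.array([[[u,v]]],float),K,None)[0,0] # distorted slopes
    s=d.copy()
    for _ in range(30): s=d/(1+k*(s@s))
    R=np.array(c["R"]);t=np.array(c["t"])
    return -R.T@t, R.T@np.array([s[0],s[1],1.])
def onz(c,u,v,z):
    o,d=ray(c,u,v); return o+d*(z-o[2])/d[2]
def proj(c,X):
    p=np.array(c["R"])@np.array(X)+np.array(c["t"]); s=p[:2]/p[2]
    s=s*(1+float(c["k1"])*(s@s)); K=np.array(c["camera_matrix"])
    return K[:2,:2]@s+K[:2,2]
E
python3 - <<'E'
from h import *
for n in("top","side"):
    c=cam(n); cv2.imwrite(f"pics/{n}0.png",cv2.resize(c["img"][:,:,::-1],(800,600)))
    np.save(f"{n}0.npy",c,allow_pickle=True)
    print(n,c["camera_matrix"],c["k1"],-np.array(c["R"]).T@c["t"],c["R"])
s=arm.get_state();print(s["time"],s["tcp_pos"],s["eef_rot"])
E
```

```text
top [[468.69162965   0.         281.73836594]
 [  0.         468.69162965 207.42717548]
 [  0.           0.           1.        ]] -0.011666151063133673 [ 0.2874077  -0.03025578  1.20548468] [[ 0.12530542 -0.99210992  0.00405672]
 [-0.96785355 -0.12313854 -0.21930894]
 [ 0.21807812  0.02355428 -0.97564703]]
side [[516.2811703    0.         281.19206691]
 [  0.         516.2811703  218.48534965]
 [  0.           0.           1.        ]] 0.05474078681697087 [0.34903548 0.61795057 0.88695213] [[-0.9661426  -0.25791374 -0.00699911]
 [-0.19526724  0.74866206 -0.63354228]
 [ 0.16863923 -0.61072549 -0.77367641]]
0.1 [ 0.1597635  -0.5260643   0.23080577] [ 9.89154329e-01  1.46879092e-01 -4.30769540e-05 -4.93602730e-04]
```

View pics/top0.png

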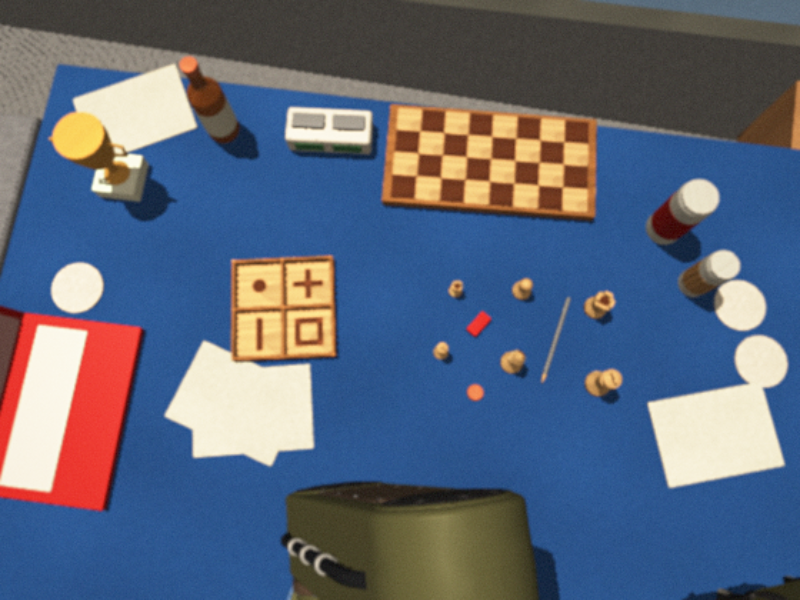

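View pics/side0.png

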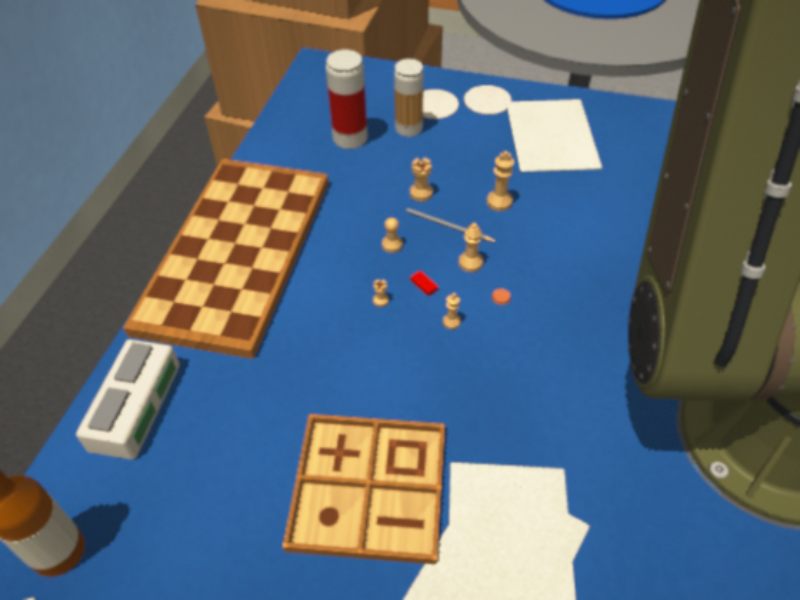

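The top view (800x600) shows the caddy at (285,308), with dot top left, cross top right, bar bottom left and square bottom right. The full-size pieces are king (603,381), rook (600,304), bishop (513,361) and pawn (523,289). The small ones are rook (456,289) and king (442,351). The side view agrees with this.

```bash
cat > meas.py <<'E'
from h import *
R0=dict(king=.022,rook=.02,bishop=.0195,pawn=.017,srook=.012,sking=.013)
S=.7
def wood(im):
    r,g,b=[im[:,:,i].astype(int) for i in range(3)]
    return ((r>b+15)&(r>90)&(g>.5*r)).astype(np.uint8)
def foot(c,seed,r,grow=22):
    m=wood(c["img"]); n,lab,st,ce=cv2.connectedComponentsWithStats(m)
    ok=[i for i in range(1,n) if 25<st[i,4]<1500]
    i=min(ok,key=lambda i:np.hypot(*(ce[i]-seed)))
    v,u=np.nonzero(lab==i)
    P=np.array([onz(c,a,b,0.003) for a,b in zip(u,v)])[:,:2]
    o=ray(c,0,0)[0][:2]; d=P.mean(0)-o; d/=np.linalg.norm(d); e=np.array([-d[1],d[0]])
    s=(P-o)@d; t=(P-o)@e
    px=np.median(np.abs(np.diff(np.unique(u)))) # 1
    near=s.min(); sel=s<near+1.6*r
    tm=(t[sel].min()+t[sel].max())/2; w=t[sel].max()-t[sel].min()
    return o+d*(near-.0008+r)+e*tm, w, st[i,4]
E
python3 - <<'E'
from meas import *
T=np.load("top0.npy",allow_pickle=True).item();Sd=np.load("side0.npy",allow_pickle=True).item()
st=dict(king=(603,381),rook=(600,304),bishop=(513,361),pawn=(523,289),srook=(456,289),sking=(442,351))
ss=dict(king=(501,180),rook=(421,178),bishop=(472,247),pawn=(392,234),srook=(380,291),sking=(453,310))
for k,r in R0.items():
    a=foot(T,np.array(st[k])*S,r);b=foot(Sd,np.array(ss[k])*S,r)
    print(k,a[0].round(4),round(a[1],4),a[2],b[0].round(4),round(b[1],4),b[2])
mt=dict(king=(308,283),pawn=(260,286),bishop=(260,334),rook=(309,331)); ms=dict(king=(340,453),rook=(406,458),pawn=(329,517),bishop=(400,522))
for c,m in((T,mt),(Sd,ms)):
    im=c["img"]
    dark=((im[:,:,0]<150)&(im[:,:,0].astype(int)>im[:,:,2]+15)&(im[:,:,1]>.3*im[:,:,0])).astype(np.uint8)
    for k,p in m.items():
        x,y=(np.array(p)*S).astype(int); w=26 if c is Sd else 21
        w=int(w*.8)
        sub=np.zeros_like(dark); sub[y-w:y+w,x-w:x+w]=dark[y-w:y+w,x-w:x+w]
        n,lab,stt,ce=cv2.connectedComponentsWithStats(sub)
        j=[i for i in range(1,n) if stt[i,0]>x-w and stt[i,1]>y-w and stt[i,0]+stt[i,2]<x+w and stt[i,1]+stt[i,3]<y+w]
        j=max(j,key=lambda i:stt[i,4]) if j else 0
        print(k,onz(c,*ce[j],.004).round(4),stt[j],j)
E
```

```text
king [ 0.4421 -0.3663] 0.0428 359 [ 0.4411 -0.3675] 0.0431 468
rook [ 0.5808 -0.3527] 0.0388 282 [ 0.58   -0.3541] 0.0384 344
bishop [ 0.4607 -0.209 ] 0.0381 211 [ 0.461  -0.2107] 0.038 391
pawn [ 0.5952 -0.2161] 0.0324 157 [ 0.596  -0.2169] 0.0337 233
srook [ 0.5801 -0.0949] 0.0224 89 [ 0.5808 -0.0946] 0.0227 154
sking [ 0.4631 -0.0809] 0.0244 94 [ 0.4645 -0.0815] 0.0244 202
king [0.5507 0.1819 0.004 ] [206 198  11  10  32] 6
pawn [0.5429 0.2646 0.004 ] [178 197   7   7  40] 2
bishop [0.4554 0.2487 0.004 ] [180 224   3  20  46] 2
rook [0.4567 0.1688 0.004 ] [207 226  16  15  50] 3
king [0.5545 0.1673 0.004 ] [236 305  15  14  74] 3
rook [0.4652 0.1599 0.004 ] [271 309  27  23 182] 3
pawn [0.5454 0.2643 0.004 ] [224 356  13  12 115] 2
bishop [0.4567 0.2491 0.004 ] [265 362  31   7 146] 1
```

Emit:
carry_out --increments '[0,0,0,4,2.3,0,1,0,0,0,8,4.5,0,1,0,0,0,12,6.8,0,1,0,0,0,16,9,0,1,0,0,0,20,11.3,0,1,0,0,0,24,13.5,0,1,0,0,0,26.5,15,0,1,0,0,0,28.2,15.9,0,1,0,0,0,28.2,15.9,-3,1,0,0,0,28.2,15.9,-6,1,0,0,0,28.2,15.9,-6,1]'

```text
time: 1.48
tcp_pos: [0.4409, -0.3669, 0.1694]
eef_rot: [0.989, 0.147, -0.001, -0.002]
wrist_force: [-0.2, -0.4, 1.0]
gripper_width: 1.0
gripper_force: 0.0
```

```bash
python3 - <<'E'
from meas import *
from scipy.optimize import least_squares
s=arm.get_state();print(s["time"],s["tcp_pos"],s["eef_rot"],s["q"],s["gripper_width"])
for n,ctr in(("top",(285,308)),("side",(365,487))):
    c=np.load(n+"0.npy",allow_pickle=True).item(); im=c["img"].astype(int)
    m=((im[:,:,0]>im[:,:,2]+30)).astype(np.uint8)
    n_,lab,st,ce=cv2.connectedComponentsWithStats(m)
    x,y=(np.array(ctr)*.7).astype(int)
    i=lab[y-40:y+40,x-40:x+40]; i=np.bincount(i[i>0]).argmax()
    cn=max(cv2.findContours((lab==i).astype(np.uint8),cv2.RETR_EXTERNAL,cv2.CHAIN_APPROX_NONE)[0],key=len)[:,0]
    P=np.array([onz(c,*p,.018)[:2] for p in cn],np.float32)
    print(n,st[i],cv2.minAreaRect(P))
    E
E
sed -n 1p /dev/null
```

```text
1.475 [ 0.44089896 -0.36692573  0.16939261] [ 0.98918966  0.14662678 -0.00132126 -0.001628  ] [-7.57903173e-01  4.10073389e-01  1.52101693e+00 -7.17150271e-05
  1.21469520e+00  5.18602995e-01] 0.9998111004165934
top [ 116  179  119  146 7133] ((0.42096611857414246, 0.23791447281837463), (0.26193562150001526, 0.4010826647281647), 84.21276092529297)Traceback (most recent call last):
  File "<stdin>", line 13, in <module>
NameError: name 'E' is not defined
```

Emit:
carry_out --increments '[0,0,0,0,0,-4,1,0,0,0,0,0,-8,1,0,0,0,0,0,-11,1,0,0,0,0,0,-12.8,1,0,0,0,0,0,-12.8,1,0,0,0,0,0,-12.8,0.5,0,0,0,0,0,-12.8,0,0,0,0,0,0,-12.8,0,0,0,0,0,0,-12.8,0,0,0,0,0,0,-12.8,0]'

```text
time: 2.72
tcp_pos: [0.4422, -0.3674, 0.0442]
eef_rot: [0.989, 0.147, 0.0, 0.0]
wrist_force: [-0.9, 2.0, 6.8]
gripper_width: 0.321
gripper_force: 58.4
```

```bash
python3 - <<'E'
from meas import *
for n,ctr in(("top",(285,308)),("side",(365,487))):
    c=np.load(n+"0.npy",allow_pickle=True).item(); im=c["img"].astype(int)
    m=((im[:,:,0]>im[:,:,2]+(45 if n=="side" else 60))).astype(np.uint8)
    n_,lab,st,ce=cv2.connectedComponentsWithStats(m)
    x,y=(np.array(ctr)*.7).astype(int)
    i=lab[y-30:y+30,x-30:x+30]; i=np.bincount(i[i>0]).argmax()
    cn=max(cv2.findContours((lab==i).astype(np.uint8),cv2.RETR_EXTERNAL,cv2.CHAIN_APPROX_NONE)[0],key=len)[:,0]
    P=np.array([onz(c,*p,.018)[:2] for p in cn],np.float32)
    print(n,st[i],cv2.minAreaRect(P))
E
```

```text
top [ 161  179   74   74 5104] ((0.5059290528297424, 0.2120867520570755), (0.187288299202919, 0.1875181347131729), 9.997188568115234)
side [ 198  290  113  106 9907] ((0.5070284605026245, 0.21612221002578735), (0.1866724193096161, 0.1922241598367691), 9.841216087341309)
```

Emit:
carry_out --increments '[0,0,0,0,0,2,0,0,0,0,0,0,5,0,0,0,0,0,0,9,0,0,0,0,0,0,13,0,0,0,0,0,0,15,0,0,0,0,0,0,15,0,0,0,0,0,0,15,0]'

```text
time: 3.6
tcp_pos: [0.4415, -0.367, 0.1921]
eef_rot: [0.989, 0.147, -0.001, -0.001]
wrist_force: [-0.3, 0.2, -1.7]
gripper_width: 0.322
gripper_force: 59.1
```

```bash
python3 - <<'E'
from meas import *
c=cam("side"); np.save("s1.npy",c,allow_pickle=True)
s=arm.get_state();p=proj(c,s["tcp_pos"]).astype(int);print(p,s["tcp_pos"],s["gripper_width"])
im=c["img"][max(0,p[1]-70):p[1]+90,max(0,p[0]-80):p[0]+80,::-1]
cv2.imwrite("pics/s1.png",cv2.resize(im,None,fx=3.5,fy=3.5,interpolation=cv2.INTER_CUBIC))
E
```

```text
[357  76] [ 0.44142643 -0.36693796  0.19188395] 0.31967027313788016
```

View pics/s1.png

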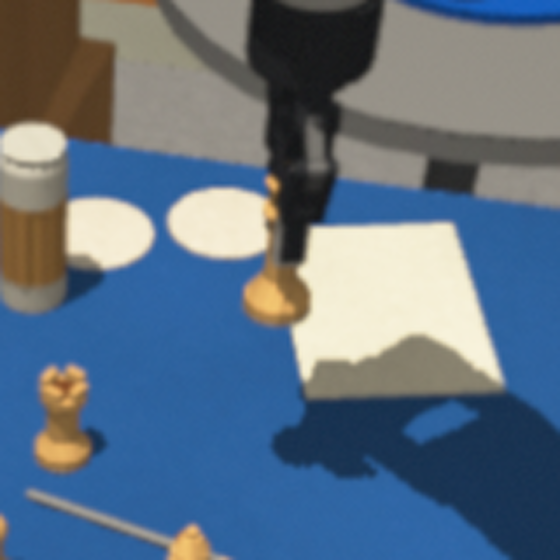

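Emit:
carry_out --increments '[0,0,0,0.5,2.5,0,0,0,0,0,1.6,7.5,0,0,0,0,0,2.7,12.5,0,0,0,0,0,3.8,17.5,0,0,0,0,0,4.9,22.5,0,0,0,0,0,6,27.5,0,0,0,0,0,7.1,32.5,0,0,0,0,0,8.2,37.5,0,0,0,0,0,9.3,42.5,0,0,0,0,0,10.4,47.5,0,0,0,0,0,11.2,51.5,0,0,0,0,0,11.8,54.3,0,0]'

```text
time: 5.15
tcp_pos: [0.5595, 0.1775, 0.1919]
eef_rot: [0.989, 0.147, -0.001, 0.0]
wrist_force: [-0.7, -0.6, -0.5]
gripper_width: 0.321
gripper_force: 59.2
```

Emit:
carry_out --increments '[0,0,0,0,0,-2,0,0,0,0,0,0,-5,0,0,0,0,0,0,-8,0,0,0,0,0,0,-9,0,0,0,0,0,0,-10,0,0,0,0,0,0,-10,0,0,0,0,0,0,-10,0]'

```text
time: 6.02
tcp_pos: [0.5602, 0.1758, 0.0941]
eef_rot: [0.989, 0.147, 0.001, -0.0]
wrist_force: [1.1, -0.5, -0.9]
gripper_width: 0.318
gripper_force: 59.2
```

```bash
python3 - <<'E'
from meas import *
s=arm.get_state();print(s["tcp_pos"],s["gripper_width"],s["q"])
out=[]
for n in("top","side"):
    c=cam(n)
    p=proj(c,s["tcp_pos"]).astype(int);print(n,p,proj(c,[.5591,.176,.004]))
    im=c["img"][max(0,p[1]-60):p[1]+60,max(0,p[0]-60):p[0]+60,::-1]
    out.append(cv2.resize(im,(400,400),interpolation=cv2.INTER_CUBIC))
cv2.imwrite("pics/s2.png",np.hstack(out))
E
```

```text
[0.56017138 0.17581753 0.09411086] 0.31825846861284096 [2.41741577e-01 5.23476978e-01 1.54530275e+00 1.66315964e-05
 1.07157334e+00 1.51779217e+00]
top [210 188] [215.238519   198.00503447]
side [233 291] [237.84955761 316.64773982]
```

View pics/s2.png

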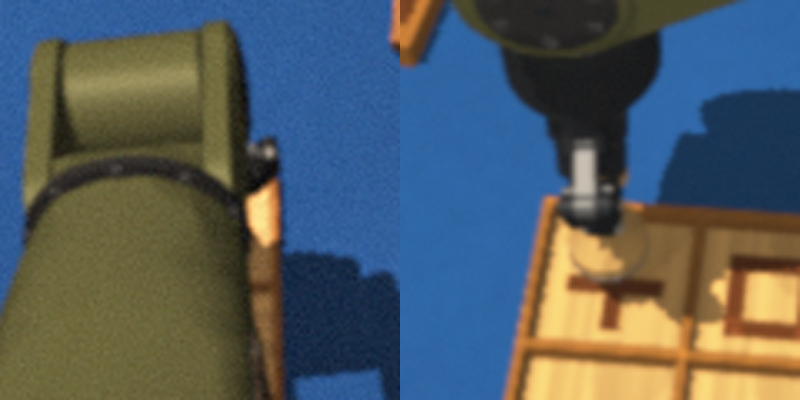

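The side crop shows the king's foot at about px (235,306), above the cross. I'll check its offset from the bay centre.

```bash
python3 - <<'E'
from meas import *
c=np.load("s1.npy",allow_pickle=True).item()
print(onz(c,235.4,306,.055),proj(c,[.5602,.1758,.055]), onz(c,356.1,91.7,.153))
E
```

```text
[0.558034  0.1820081 0.055    ] [235.33767212 302.84437172] [ 0.4400033  -0.36614691  0.153     ]
```

Emit:
carry_out --increments '[0,0,0,0,-0.2,-2,0,0,0,0,0,-0.2,-3.5,0,0,0,0,0,-0.2,-4,0,0,0,0,0,-0.2,-4.3,0,0,0,0,0,-0.2,-4.5,0,0,0,0,0,-0.2,-4.5,0,0,0,0,0,-0.2,-4.5,0]'

```text
time: 7.0
tcp_pos: [0.5599, 0.1738, 0.0486]
eef_rot: [0.989, 0.147, 0.0, -0.0]
wrist_force: [-0.2, 0.2, -1.1]
gripper_width: 0.321
gripper_force: 59.2
```

Emit:
carry_out --increments '[0,0,0,0,0,-0.1,0,0,0,0,0,0,-0.2,0,0,0,0,0,0,-0.2,0.4,0,0,0,0,0,-0.2,0.5,0,0,0,0,0,-0.2,0.65,0,0,0,0,0,-0.2,0.8,0,0,0,0,0,-0.2,0.8,0,0,0,0,0,-0.2,0.8]'

```text
time: 8.0
tcp_pos: [0.5598, 0.1737, 0.0463]
eef_rot: [0.989, 0.147, 0.0, 0.0]
wrist_force: [-1.1, 0.8, -0.1]
gripper_width: 0.797
gripper_force: 0.0
```

Emit:
carry_out --increments '[0,0,0,0,0,2,0.8,0,0,0,0,0,6,0.8,0,0,0,0,0,10,0.9,0,0,0,0,0,14,1,0,0,0,-3,-4,14,1,0,0,0,-5,-9,14,1,0,0,0,-6,-14,14,1,0,0,0,-7,-19,14,1,0,0,0,-8,-24,14,1,0,0,0,-9,-29,14,1,0,0,0,-9.5,-34,14,1,0,0,0,-9.9,-38,14,1]'

```text
time: 9.5
tcp_pos: [0.4603, -0.2081, 0.1865]
eef_rot: [0.989, 0.146, 0.0, 0.0]
wrist_force: [1.0, 0.7, -0.2]
gripper_width: 1.0
gripper_force: 0.0
```

```bash
python3 - <<'E'
from meas import *
s=arm.get_state();print(s["tcp_pos"],s["q"])
out=[]
for n in("top","side"):
    c=cam(n); p=proj(c,[.5591,.176,.03]).astype(int)
    im=c["img"][p[1]-60:p[1]+60,p[0]-60:p[0]+60,::-1]
    out.append(cv2.resize(im,(400,400),interpolation=cv2.INTER_CUBIC)); print(n,p,[proj(c,[.5591,.176,z])-p+60 for z in(.004,.11)])
cv2.imwrite("pics/s3.png",np.hstack(out))
E
```

```text
[ 0.46031405 -0.20811317  0.18645128] [-4.97116308e-01  2.43248190e-01  1.70179071e+00 -1.30158209e-05
  1.19614446e+00  7.79734911e-01]
top [213 195] [array([62.238519  , 63.00503447]), array([56.350239  , 52.53114757])]
side [236 309] [array([61.84955761, 67.64773982]), array([57.54858579, 38.12598554])]
```

View pics/s3.png

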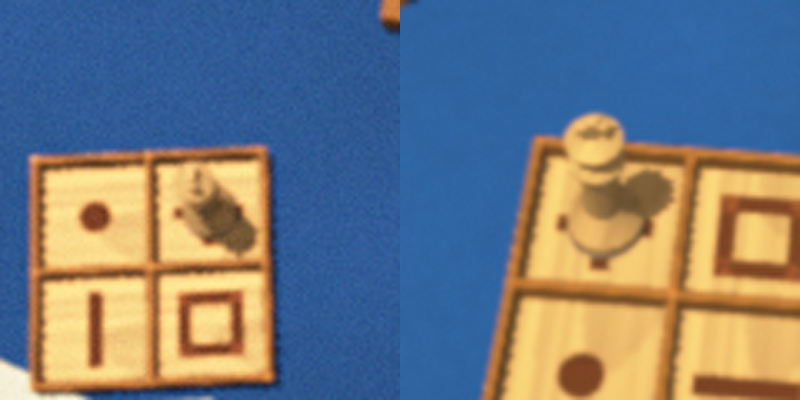

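King stands upright and centred on the cross: three bar ends show evenly around its foot at (605,240). Next is the bishop.

Emit:
carry_out --increments '[0,0,0,0,-0.4,-2,1,0,0,0,0,-0.4,-6,1,0,0,0,0,-0.4,-10,1,0,0,0,0,-0.4,-13.5,1,0,0,0,0,-0.4,-15.2,1,0,0,0,0,-0.4,-15.2,1,0,0,0,0,-0.4,-15.2,0.5,0,0,0,0,-0.4,-15.2,0,0,0,0,0,-0.4,-15.2,0,0,0,0,0,-0.4,-15.2,0,0,0,0,0,-0.4,-15.2,0,0,0,0,0,-0.4,-15.2,0]'

```text
time: 11.1
tcp_pos: [0.4612, -0.2104, 0.035]
eef_rot: [0.989, 0.147, 0.001, 0.0]
wrist_force: [-0.0, 1.9, 5.9]
gripper_width: 0.284
gripper_force: 58.3
```

Emit:
carry_out --increments '[0,0,0,0,0,2,0,0,0,0,0,0,6,0,0,0,0,0,0,10,0,0,0,0,0,2,13,0,0,0,0,-0.1,7,14,0,0,0,0,-0.2,12,14,0,0,0,0,-0.3,17,14,0,0,0,0,-0.4,22,14,0,0,0,0,-0.5,27,14,0,0,0,0,-0.5,32,14,0,0,0,0,-0.6,37,14,0,0,0,0,-0.6,42,14,0]'

```text
time: 12.6
tcp_pos: [0.4545, 0.2114, 0.1745]
eef_rot: [0.989, 0.147, 0.0, -0.0]
wrist_force: [0.7, -0.5, -0.5]
gripper_width: 0.282
gripper_force: 58.9
```

Emit:
carry_out --increments '[0,0,0,0,2.5,0,0,0,0,0,0,3.9,0,0,0,0,0,0,3.9,-3,0,0,0,0,0,3.9,-6,0,0,0,0,0,3.9,-9,0,0,0,0,0,3.9,-9,0,0,0,0,0,3.9,-9,0]'

```text
time: 13.48
tcp_pos: [0.4554, 0.2487, 0.0855]
eef_rot: [0.989, 0.147, 0.001, -0.0]
wrist_force: [0.6, 0.6, -0.8]
gripper_width: 0.275
gripper_force: 58.9
```

```bash
python3 - <<'E'
from meas import *
s=arm.get_state();t=s["tcp_pos"];print(t,s["gripper_width"],s["wrist_force"])
c=cam("side"); p=proj(c,t).astype(int); z=t[2]-.035
print(p,proj(c,[t[0],t[1],z+.004])-p+60)
cv2.imwrite("pics/s4.png",cv2.resize(c["img"][p[1]-60:p[1]+60,p[0]-60:p[0]+60,::-1],(480,480),interpolation=cv2.INTER_CUBIC))
E
```

```text
[0.45542492 0.24866762 0.08551296] 0.2750057549292162 [ 0.6386519   0.59858389 -0.76700928]
[280 344] [60.18905674 68.85653444]
```

View pics/s4.png

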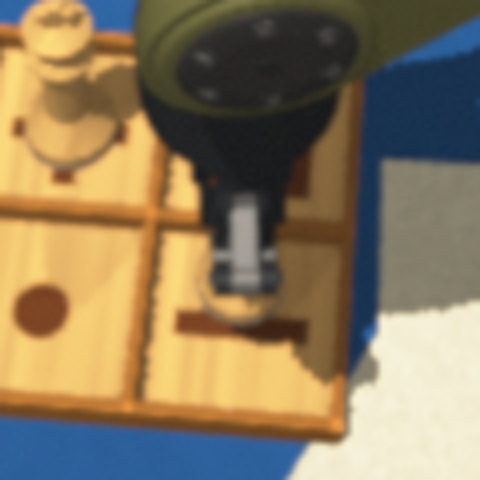

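The bishop's foot is at about (240,283) in the crop and was expected at (241,275), so it's on target over the bar.

Emit:
carry_out --increments '[0,0,0,0,-0.1,-2,0,0,0,0,0,-0.1,-3.5,0,0,0,0,0,-0.1,-4.2,0,0,0,0,0,-0.1,-4.5,0,0,0,0,0,-0.1,-4.7,0,0,0,0,0,-0.1,-4.7,0,0,0,0,0,-0.1,-4.7,0.35,0,0,0,0,-0.1,-4.7,0.45,0,0,0,0,-0.1,-4.7,0.6,0,0,0,0,-0.1,-4.7,0.75,0,0,0,0,-0.1,-4.7,0.75,0,0,0,0,-0.1,-4.7,0.75]'

```text
time: 15.02
tcp_pos: [0.4548, 0.2477, 0.0373]
eef_rot: [0.989, 0.147, -0.0, 0.0]
wrist_force: [-0.1, -0.4, -0.1]
gripper_width: 0.748
gripper_force: 0.0
```

Emit:
carry_out --increments '[0,0,0,0,0,2,0.75,0,0,0,0,0,6,0.75,0,0,0,0,0,10,0.9,0,0,0,0,-1,14,1,0,0,0,1,-6,14,1,0,0,0,2,-11,14,1,0,0,0,3,-16,14,1,0,0,0,4,-21,14,1,0,0,0,5,-26,14,1,0,0,0,6,-31,14,1,0,0,0,7,-36,14,1,0,0,0,8,-41,14,1]'

```text
time: 16.52
tcp_pos: [0.5349, -0.164, 0.1773]
eef_rot: [0.989, 0.147, 0.0, 0.0]
wrist_force: [0.5, 0.6, 0.8]
gripper_width: 1.004
gripper_force: 0.0
```

Emit:
carry_out --increments '[0,0,0,1,-5,0,1,0,0,0,2,-10,0,1,0,0,0,3.5,-15,0,1,0,0,0,4.6,-19.1,0,1,0,0,0,4.6,-19.1,-1,1,0,0,0,4.6,-19.1,-2,1,0,0,0,4.6,-19.1,-2,1]'

```text
time: 17.4
tcp_pos: [0.5806, -0.352, 0.1563]
eef_rot: [0.989, 0.147, -0.001, -0.001]
wrist_force: [0.5, 0.7, -0.8]
gripper_width: 0.998
gripper_force: 0.0
```

```bash
python3 - <<'E'
from meas import *
s=arm.get_state();t=s["tcp_pos"];print(t,s["q"])
c=cam("side"); 
cv2.imwrite("pics/s5.png",cv2.resize(c["img"][:,:,::-1],(800,600)))
E
```

```text
[ 0.58055082 -0.35200663  0.15626768] [-5.99029788e-01  6.52236713e-01  1.18493665e+00  9.44181360e-05
  1.30638992e+00  6.75949008e-01]
```

View pics/s5.png

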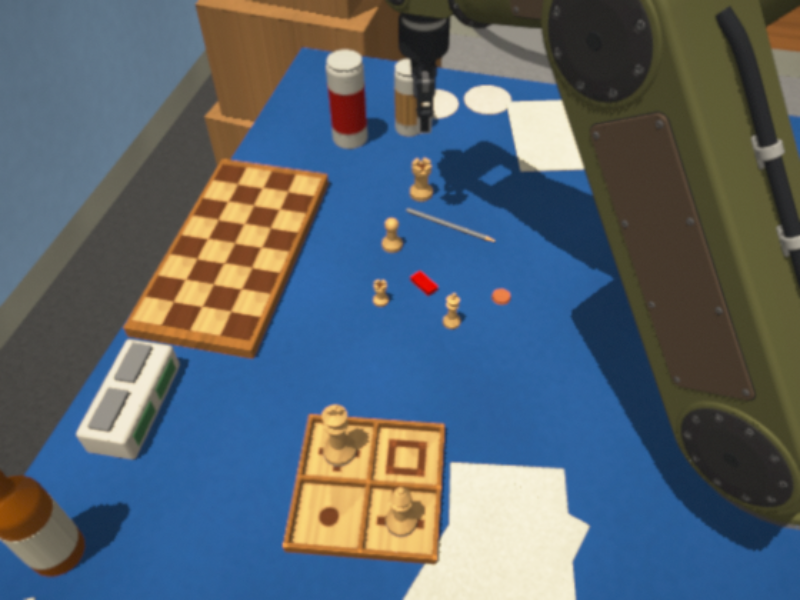

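Bishop is upright and centred on the bar at (402,515). The gripper is above the rook, so I'll grasp it now.

Emit:
carry_out --increments '[0,0,0,0,0,-3,1,0,0,0,0,0,-7,1,0,0,0,0,0,-11,1,0,0,0,0,0,-13.3,1,0,0,0,0,0,-13.3,1,0,0,0,0,0,-13.3,1,0,0,0,0,0,-13.3,0.5,0,0,0,0,0,-13.3,0,0,0,0,0,0,-13.3,0,0,0,0,0,0,-13.3,0,0,0,0,0,0,-13.3,0,0,0,0,0,0,-13.3,0]'

```text
time: 18.95
tcp_pos: [0.5811, -0.3534, 0.0249]
eef_rot: [0.989, 0.147, 0.0, 0.0]
wrist_force: [-1.7, 2.2, 5.5]
gripper_width: 0.369
gripper_force: 59.0
```

Emit:
carry_out --increments '[0,0,0,0,0,2,0,0,0,0,0,0,6,0,0,0,0,0,0,10,0,0,0,0,-1,2,14,0,0,0,0,-2,7,15,0,0,0,0,-3.2,12,15,0,0,0,0,-4.4,17,15,0,0,0,0,-5.6,22,15,0,0,0,0,-6.8,27,15,0,0,0,0,-8,32,15,0,0,0,0,-9.2,37,15,0,0,0,0,-10,42,15,0]'

```text
time: 20.45
tcp_pos: [0.4803, 0.0682, 0.1756]
eef_rot: [0.989, 0.147, 0.001, 0.0]
wrist_force: [0.9, 0.4, 0.1]
gripper_width: 0.368
gripper_force: 59.4
```

Emit:
carry_out --increments '[0,0,0,-0.5,5,0,0,0,0,0,-1,8,0,0,0,0,0,-1,9.3,0,0,0,0,0,-1,9.3,-3,0,0,0,0,-1,9.3,-7,0,0,0,0,-1,9.3,-10,0,0,0,0,-1,9.3,-10,0,0,0,0,-1,9.3,-10,0]'

```text
time: 21.45
tcp_pos: [0.4716, 0.1596, 0.0758]
eef_rot: [0.989, 0.147, 0.001, -0.0]
wrist_force: [0.3, -0.3, -0.5]
gripper_width: 0.372
gripper_force: 59.5
```

```bash
python3 - <<'E'
from meas import *
s=arm.get_state();t=s["tcp_pos"];print(t,s["gripper_width"],s["wrist_force"])
c=cam("side"); p=proj(c,t).astype(int); z=t[2]-.0249
print(p,proj(c,[t[0],t[1],z+.004])-p+60)
cv2.imwrite("pics/s6.png",cv2.resize(c["img"][p[1]-60:p[1]+60,p[0]-60:p[0]+60,::-1],(480,480),interpolation=cv2.INTER_CUBIC))
E
```

```text
[0.4716296  0.15956072 0.07576277] 0.37184168478791946 [ 0.31119388 -0.3236968  -0.46542075]
[284 300] [60.2613197  66.11718757]
```

View pics/s6.png

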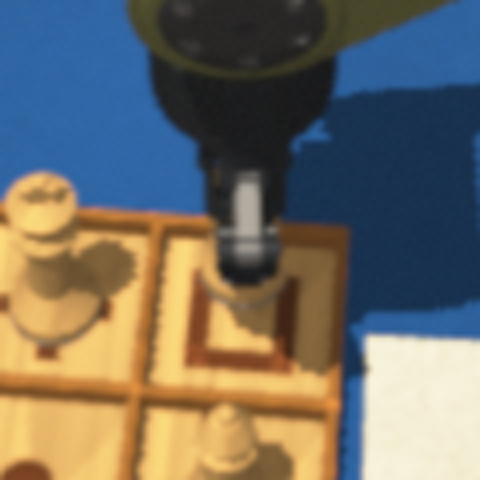

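The rook's foot is at about (242,275) in the crop, close to the expected (241,264). I'll lower it about 4.7 cm and release.

Emit:
carry_out --increments '[0,0,0,0,0,-2,0,0,0,0,0,0,-3.5,0,0,0,0,0,0,-4.2,0,0,0,0,0,0,-4.5,0,0,0,0,0,0,-4.7,0,0,0,0,0,0,-4.7,0,0,0,0,0,0,-4.7,0.42,0,0,0,0,0,-4.7,0.5,0,0,0,0,0,-4.7,0.6,0,0,0,0,0,-4.7,0.72,0,0,0,0,0,-4.7,0.72,0,0,0,0,0,-4.7,0.72]'

```text
time: 23.0
tcp_pos: [0.4708, 0.1597, 0.0273]
eef_rot: [0.989, 0.147, -0.0, -0.0]
wrist_force: [-0.3, 0.3, 0.6]
gripper_width: 0.715
gripper_force: 0.0
```

Emit:
carry_out --increments '[0,0,0,0,0,2,0.72,0,0,0,0,0,6,0.72,0,0,0,0,0,10,0.9,0,0,0,0,-2,14,1,0,0,0,1.5,-7,14,1,0,0,0,3.5,-12,14,1,0,0,0,5.5,-17,14,1,0,0,0,7.5,-22,14,1,0,0,0,9.5,-27,14,1,0,0,0,11,-32,14,1,0,0,0,12,-36,14,1,0,0,0,12.5,-37.6,14,1]'

```text
time: 24.5
tcp_pos: [0.5957, -0.2182, 0.1668]
eef_rot: [0.989, 0.146, -0.0, -0.0]
wrist_force: [0.6, -0.8, 0.7]
gripper_width: 0.998
gripper_force: 0.0
```

```bash
python3 - <<'E'
from meas import *
c=cam("side"); s=arm.get_state();print(s["tcp_pos"])
print(foot(c,np.array((392,234))*S,.017))
cv2.imwrite("pics/s7.png",cv2.resize(c["img"][130:410,180:480,::-1],(640,597),interpolation=cv2.INTER_CUBIC))
E
```

```text
[ 0.59596699 -0.21878052  0.16683728]
(array([ 0.5960221 , -0.21694506]), np.float64(0.03365808987578629), np.int32(233))
```

View pics/s7.png

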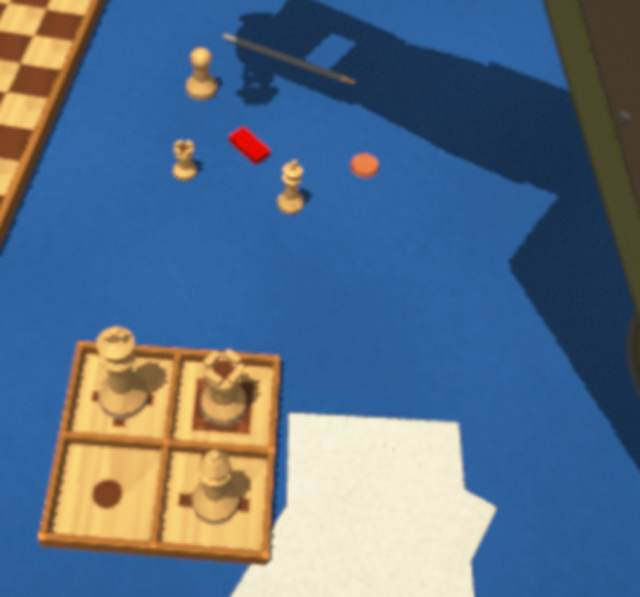

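Rook is upright on the square outline at (222,400). Pawn and both small pieces still stand. Next is the pawn.

Emit:
carry_out --increments '[0,0,0,0,0,-3,1,0,0,0,0,0,-7,1,0,0,0,0,0,-11,1,0,0,0,0,0,-14,1,0,0,0,0,0,-14,1,0,0,0,0,0,-14,1,0,0,0,0,0,-14,0.5,0,0,0,0,0,-14,0,0,0,0,0,0,-14,0,0,0,0,0,0,-14,0,0,0,0,0,0,-14,0,0,0,0,0,0,-14,0]'

```text
time: 26.05
tcp_pos: [0.596, -0.2164, 0.0278]
eef_rot: [0.989, 0.147, 0.0, 0.0]
wrist_force: [-1.1, 0.2, 4.7]
gripper_width: 0.232
gripper_force: 58.4
```

Emit:
carry_out --increments '[0,0,0,0,0,2,0,0,0,0,0,0,6,0,0,0,0,0,0,10,0,0,0,0,0,1,14,0,0,0,0,-0.3,4,16,0,0,0,0,-0.8,9,16,0,0,0,0,-1.4,14,16,0,0,0,0,-2,19,16,0,0,0,0,-2.6,24,16,0,0,0,0,-3.2,29,16,0,0,0,0,-3.8,34,16,0,0,0,0,-4.4,39,16,0]'

```text
time: 27.55
tcp_pos: [0.5514, 0.1753, 0.1886]
eef_rot: [0.989, 0.147, 0.001, -0.0]
wrist_force: [0.3, 0.4, -0.5]
gripper_width: 0.233
gripper_force: 58.6
```

Emit:
carry_out --increments '[0,0,0,-0.5,5,0,0,0,0,0,-0.8,8,0,0,0,0,0,-0.8,9.1,0,0,0,0,0,-0.8,9.1,0,0,0,0,0,-0.8,9.1,-4,0,0,0,0,-0.8,9.1,-8,0,0,0,0,-0.8,9.1,-11,0,0,0,0,-0.8,9.1,-11,0,0,0,0,-0.8,9.1,-11,0]'

```text
time: 28.68
tcp_pos: [0.5447, 0.2643, 0.079]
eef_rot: [0.989, 0.146, 0.001, -0.0]
wrist_force: [0.4, -0.8, 0.1]
gripper_width: 0.229
gripper_force: 58.6
```

```bash
python3 - <<'E'
from meas import *
s=arm.get_state();t=s["tcp_pos"];print(t,s["gripper_width"],s["wrist_force"])
c=cam("side"); p=proj(c,t).astype(int); z=t[2]-.0278
print(p,proj(c,[t[0],t[1],z+.004])-p+60)
cv2.imwrite("pics/s8.png",cv2.resize(c["img"][p[1]-60:p[1]+60,p[0]-60:p[0]+60,::-1],(480,480),interpolation=cv2.INTER_CUBIC))
E
```

```text
[0.54467893 0.2643047  0.07897236] 0.2286464972165596 [ 0.35575798 -0.78257621  0.1001978 ]
[226 342] [61.76601465 66.5857804 ]
```

View pics/s8.png

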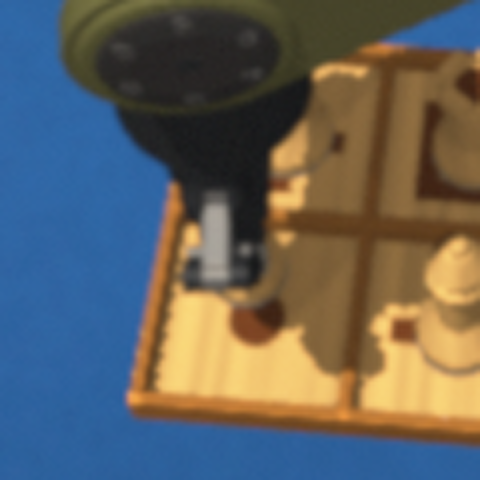

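The pawn's foot is at about (246,275) in the crop, close to the expected (247,266). I'll lower and release.

Emit:
carry_out --increments '[0,0,0,0,0,-2,0,0,0,0,0,0,-3.5,0,0,0,0,0,0,-4.2,0,0,0,0,0,0,-4.5,0,0,0,0,0,0,-4.7,0,0,0,0,0,0,-4.7,0,0,0,0,0,0,-4.7,0.28,0,0,0,0,0,-4.7,0.36,0,0,0,0,0,-4.7,0.45,0,0,0,0,0,-4.7,0.6,0,0,0,0,0,-4.7,0.6,0,0,0,0,0,-4.7,0.6]'

```text
time: 30.22
tcp_pos: [0.5438, 0.2647, 0.0303]
eef_rot: [0.989, 0.147, -0.0, 0.0]
wrist_force: [-0.9, -0.1, -0.2]
gripper_width: 0.602
gripper_force: 0.0
```

Emit:
carry_out --increments '[0,0,0,0,0,2,0.6,0,0,0,0,0,6,0.6,0,0,0,0,0,10,0.6,0,0,0,0,0,14,0.6,0,0,0,0,0,18,0.6,0,0,0,-1,-6,18,0.6,0,0,0,-2,-12,18,0.6,0,0,0,-3,-17,18,0.6,0,0,0,-4,-22,18,0.6,0,0,0,-5,-27,18,0.6,0,0,0,-5,-32,18,0.6,0,0,0,-5,-36,18,0.6]'

```text
time: 31.72
tcp_pos: [0.4935, -0.0971, 0.212]
eef_rot: [0.989, 0.147, 0.001, 0.0]
wrist_force: [0.3, 0.8, 0.8]
gripper_width: 0.599
gripper_force: 0.0
```

```bash
python3 - <<'E'
from meas import *
s=arm.get_state();print(s["tcp_pos"],s["time"])
T=cam("top");c=cam("side")
for k,q in dict(srook=(380,291),sking=(453,310)).items(): print(k,foot(c,np.array(q)*S,R0[k])[0])
a=cv2.resize(T["img"][150:280,120:260,::-1],(400,371),interpolation=cv2.INTER_CUBIC)
b=cv2.resize(c["img"][270:400,185:325,::-1],(400,371),interpolation=cv2.INTER_CUBIC)
cv2.imwrite("pics/s9.png",np.hstack([a,b]))
E
```

```text
[ 0.49350048 -0.09709862  0.21195443] 31.725
srook [ 0.58081997 -0.09456452]
sking [ 0.4645044  -0.08152564]
```

View pics/s9.png

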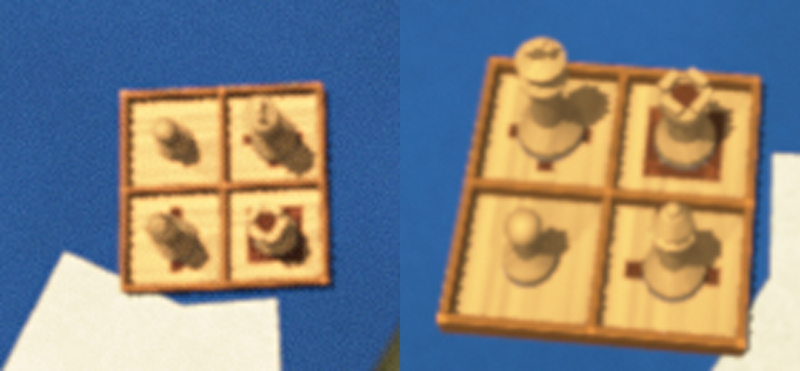

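All four pieces stand upright, each centred in its own bay. The pawn at (530,258) hides its dot, and the small pieces haven't moved.

```bash
python3 -c "
from station import arm
print(arm.hand_in())"
```

```text
the job is handed in; nothing more can be done
None
```

I handed the job in at about 32 s of the 112 s allowed: the last pictures show king, bishop, rook and pawn upright and centred in their own bays, with the small king and small rook where they started; the hand-in call gave no verdict.

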